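# Set the blade gap of a bench film coater with a gauge blade

### The job

Set the coating gap: slide the gauge blade along its guide under the raised foot of the coater, fully home against the end stop, then turn the screw lever clockwise until the foot rests lightly on the blade, so that the blade just drags and is not clamped. Then draw the blade back out along the guide until it is clear of the foot, leaving it lying in the guide with the screw as you set it, and leave the other things on the bench alone.

Things in the scene. Friction and masses are not known exactly. Their poses are not given: they have to be found in the camera images.
- coater: Fixed bench film coater: slate-grey C-shaped frame on a dark base plate. Origin: on the bench below the screw axis, z up. Base plate 10 mm thick, x -85 to +37, y -52 to +210 mm. Column at x -85 to -50, y -30 to +30 mm; overhanging arm from it to x = +22 mm, 36 mm wide, top 63 mm above the bench. The guide channel runs along y at x = 0; the screw axis is x = y = 0.
- guide_stop (a point): Foot of the guide's end stop, in the middle of the channel floor: coater x = 0, y = -17 mm, 10 mm above the bench. From here the straight channel runs along the coater's +y to its open end at y = +205 mm: 33 mm wide between two rails, each 6 mm wide with its top 15 mm above the bench. The stop's top is 18 mm above the bench.
- screw (a joint): Adjusting screw with one steel lever above the arm; rad, 0 to 5.75, growing clockwise from above; lowers the foot 2.0 mm a rad. At 0 the lever points along the coater's +y and the gap under the foot is 14.5 mm. The foot first touches the 6 mm blade at about 4.25; light drag: from there to 0.7 rad further; clamped: 1.2 rad further. It stays where it is left.
- lever_end (a point): Top of the lever's rounded free end, 46 mm from the screw axis. The lever is a bar 9 mm wide, reaching 52 mm from the axis, on a round hub of 12 mm radius whose top is 92 mm above the bench. Bar: underside 73 mm, top 89 mm above the bench (10 mm above the arm); it does not rise or sink and needs a push of about 1.5 N near its end.
- foot: Steel foot (coating blade) hanging under the arm on the screw axis: 26 mm along the coater's x, 24 mm along y (-12 to +12), 8 mm thick. Origin: centre of its underside. It is sprung: pushed from below it yields upwards, pressing with about 1 N at first touch and 2.5 N more for each mm.
- gauge: Loose gauge blade in the channel: steel strip 30 mm wide, 6 thick, 130 long, with an upright black knob 20 mm in diameter near its outer end, knob top 36 mm above the underside. Origin: on the underside below the knob; z up; strip runs 115 mm along -y (to the foot) and 15 mm along +y. 0.2 kg. Axes parallel to the coater's, underside 10 mm above the bench; home: origin at coater y = +98 mm.
- gauge_tip (a point): Middle of the tip edge of the gauge blade, on its underside, 115 mm from the gauge's origin along its -y. Home: the coater's y = -17 mm; clear of the foot: more than +12 mm.
- rack: Bystander: white tube rack 100 x 160 x 35 mm with capped tubes, 92 mm high in all. Origin: centre of the underside.
- reagent: Bystander: closed jar, 60 mm in diameter, 90 mm high. Origin: centre of the underside.
- tip_box: Bystander: grey tip box 85 x 120 x 60 mm. Origin: centre of the underside.
There are look-alikes about, which are no part of the job. What is meant by the gauge is not orange or red, and is the larger of those in its own colour.

How it is judged:
By the outcome, as a careful person would: the job done as asked, in the order asked, and still so for the second after the job is handed in, with the robot touching nothing.
It also fails if it takes over 59 s, if anything falls off the work surface, if the arm or the gripper's body presses on something with over 40 N, if the wrist force passes 120 N, or if a joint passes its speed limit or range.

### The arm

A 7-joint arm with a two-finger parallel gripper is mounted at the origin on the work surface. World frame = base frame: x ahead of the robot, y to its left, z up, the work surface at z = 0. Lengths are in mm, angles in rad, forces in N, time in s.
With the tool pointing down it reaches from about 400 to 850 mm from the base axis. Payload 4.5 kg.
Tool frame: the origin (TCP) lies midway between the tips of the shut fingers; the grasp point (between the pads) lies 19 mm behind it; x points along the fingers, y is the direction in which the jaws open and shut, and the axes are right-handed (so a half turn about x gives the same grasp; the last joint's range is limited). The gripper opens to 85 mm and grips with 20 to 120 N. Pads are 22 mm wide; open, the fingers measure 114 mm over their backs; the gripper's body (76 mm by 85 mm) begins 54 mm behind the grasp point. The pads swing forward as they close: fully open they stand 13 mm farther back than shut.
Start: joints at [1.375, 0.689, -0.195, 1.565, 0.157, 0.902, -0.215], TCP at [142.392, -608.587, 231.317] pointing down, gripper open.
Joint ranges: [-3.01, 3.01], [-0.46, 2.08], [-1.47, 1.51], [0.13, 2.56], [-1, 4.14], [0.04, 2.09], [-2.66, 2.66]. Speed limits (rad/s): [2.57, 2.57, 3.14, 3.14, 3.14, 3.14, 3.14].

### API

Orientations are given as a unit quaternion [x, y, z, w].
In Python, from workcell import robot gives the robot as it stands.
- The arm moves only by the shell command python3 -m creep 'ROWS' [FORCE]. ROWS is JSON, a list that holds one entry, the list of rows, each a list of 5 numbers: the closure, from -1 (fully open) to 1 (shut), so that 0 is half open, then the shift along the tool's x, y, z in m, then the turn about the tool's x in rad. In form: [[[fingers, tx, ty, tz, spin], ...]]. A call has 1 to 20 rows; each row shifts and turns the commanded pose from where the row before left it, along the tool's axes as they then stand; what a row does not reach is not made up. A row lasts 1/10 s, in which the tool goes at most 50 mm and 8.59 degrees, less where a joint would pass 70% of its speed; a pose out of reach is approached as far as the arm can. A call is refused whole if a number of a shift passes 0.05 or a number of a turn 0.15, either way. A call with a gripper value outside its range is refused whole. The fingers move at their own pace and stop on an object; FORCE is the grip in N (left out, the last holds). Time passes only in rows, so rows that do not move let the fingers close. It gives the time, the measured TCP pose, the force and the opening at its end, in the units of the state.
- robot.state(): the state, without advancing time (a new reading comes with each control period).
- robot.get_image(name): name is "scene" or "top" or "wrist"; returns the picture (384x512x3 uint8, blue, green, red); there is no depth.
- robot.calibration(name): a dict with "K" (3x3 intrinsics, pixels), "rvec" (rotation vector, rad) and "tvec" (3), from world to camera coordinates, as OpenCV has them; the wrist camera has in their place "hand_eye" (4x4, takes a point from camera to tool coordinates, whose origin is the TCP and whose axes are the tool frame's). Camera axes: x right, y down, z forward; pixel columns grow to the right and rows downward; lengths in mm; the calibration is good to about 2 mm. A picture is of the moment at which its call begins: read the wrist's pose just before it. calibration takes no time and is no camera call.
- robot.sign_off(): hands the job in, once; it reports no verdict.
The state is a dict: "time_s": time; "q": joint angles; "dq": joint speeds; "joint_efforts": joint torques, N m; "tcp_pos": TCP position; "ee_rot": TCP orientation; "ft_force": force on the tool from outside, world axes, zero at the start; "moment": the same for the moment, N m; "gripper_width": opening from 0.0 (shut) to 1.0 (fully open).
Only numpy, scipy, OpenCV 4.12 (cv2) and the standard library are available. Lean on these libraries where they do the work, as an engineer would, in place of code of your own. Each camera call takes 0.05 s, during which the arm holds its last target.

## Working session

There is one attempt and no reset: what is moved stays moved. The work goes in short steps, Python scripts to look and compute and a shell command to move; the robot and the scene stay as the last step left them, time stands still between calls to the robot, and variables do not carry over. Pictures are saved under pics/ and viewed, and the job is handed in when it is done.

```bash
mkdir -p pics; ls
python3 - <<'E'
from workcell import robot
import cv2
s=robot.state();print(s)
for n in("scene","top","wrist"):
    cv2.imwrite(f"pics/{n}0.png",robot.get_image(n)); print(n,robot.calibration(n))
E
```

```text
pics
{'time_s': 0.0, 'q': array([ 1.37482154,  0.68999405, -0.19450599,  1.56636485,  0.15731423,
        0.90249961, -0.21509452]), 'dq': array([-0.00072208,  0.00111699,  0.00035252, -0.00163534, -0.00013306,
        0.00090812, -0.00017994]), 'joint_efforts': array([-3.34680390e-04, -5.39614928e+01, -1.26644779e+00, -1.58541656e+01,
        9.13707161e-03,  9.55912401e-03,  9.72293392e-07]), 'tcp_pos': array([ 142.14032657, -607.94427367,  230.47202628]), 'ee_rot': array([-0.70231205, -0.08174188,  0.70257027, -0.08044298]), 'ft_force': array([ 0.65673434, -0.13861142,  0.02096044]), 'moment': array([ 0.03975189, -0.04103098,  0.00101203]), 'gripper_width': 1.0039804098271377}
scene {'K': array([[402.62130514,   0.        , 259.58294256],
       [  0.        , 402.62130514, 188.42976048],
       [  0.        ,   0.        ,   1.        ]]), 'rvec': array([ 0.79909323,  2.72718698, -0.87370299]), 'tvec': array([ 518.5940857 , -252.76200456, 1445.12783144])}
top {'K': array([[381.64324572,   0.        , 259.46903353],
       [  0.        , 381.64324572, 195.55748455],
       [  0.        ,   0.        ,   1.        ]]), 'rvec': array([ 2.1106405 , -2.14605802,  0.22831608]), 'tvec': array([  12.56841162,  664.5389885 , 1078.85729601])}
wrist {'K': array([[285.68132897,   0.        , 257.25891427],
       [  0.        , 285.68132897, 194.45050372],
       [  0.        ,   0.        ,   1.        ]]), 'hand_eye': array([[-1.71887868e-03, -2.66731159e-01,  9.63769440e-01,
        -1.42496115e+02],
       [ 9.99998478e-01, -7.46112746e-04,  1.57700014e-03,
         1.09987038e+00],
       [ 2.98445587e-04,  9.63770684e-01,  2.66732036e-01,
        -6.70258367e+01],
       [ 0.00000000e+00,  0.00000000e+00,  0.00000000e+00,
         1.00000000e+00]])}
```

View pics/scene0.png

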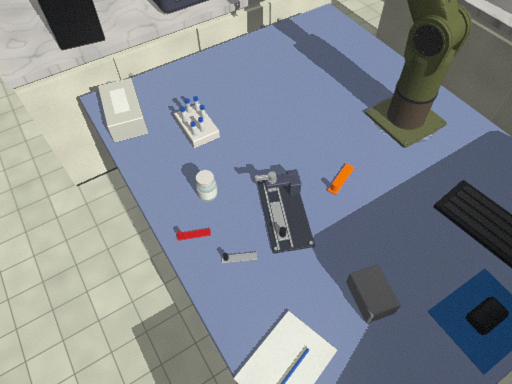

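View pics/top0.png

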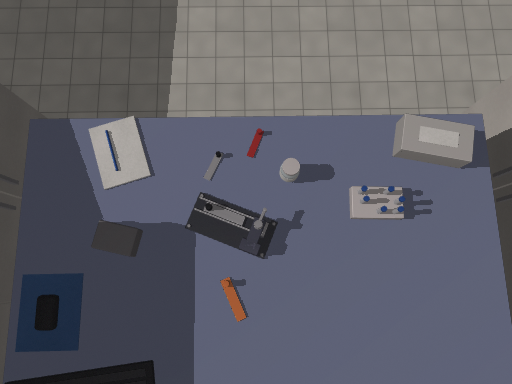

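View pics/wrist0.png

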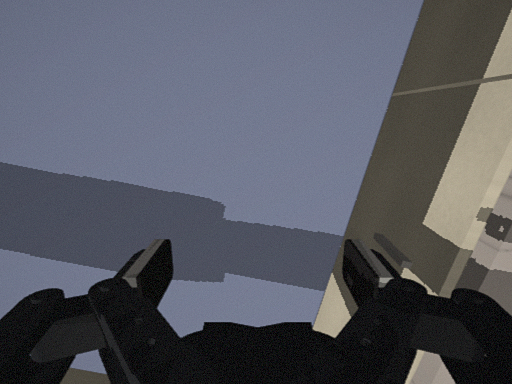

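```bash
cat > h.py <<'E'
import numpy as np,cv2
from workcell import robot
from scipy.spatial.transform import Rotation as R
def cam(n,s=None):
    c=robot.calibration(n);K=np.array(c["K"])
    if n!="wrist":
        Rm=cv2.Rodrigues(np.array(c["rvec"]))[0];return K,Rm.T,-Rm.T@np.array(c["tvec"])
    H=np.array(c["hand_eye"]);Rt=R.from_quat(s["ee_rot"]).as_matrix()
    return K,Rt@H[:3,:3],Rt@H[:3,3]+s["tcp_pos"]
def plane(C,px,z):
    K,Rw,o=C
    d=Rw@np.linalg.inv(K)@np.array([px[0],px[1],1.]);return o+d*(z-o[2])/d[2]
def proj(C,p):
    K,Rw,o=C
    q=K@(Rw.T@(np.array(p,float)-o));return q[:2]/q[2]
def tri(Cs,pxs):
    A=np.zeros((3,3));b=np.zeros(3);L=[]
    for (K,Rw,o),px in zip(Cs,pxs):
        d=Rw@np.linalg.inv(K)@np.array([px[0],px[1],1.]);d/=np.linalg.norm(d)
        M=np.eye(3)-np.outer(d,d);A+=M;b+=M@o;L.append((o,d))
    p=np.linalg.solve(A,b)
    return p,[float(np.linalg.norm((np.eye(3)-np.outer(d,d))@(p-o))) for o,d in L]
E
python3 - <<'E'
import cv2
t=cv2.imread("pics/top0.png")[120:330,170:320];s=cv2.imread("pics/scene0.png")[150:270,170:360]
cv2.imwrite("pics/topc.png",cv2.resize(t[60:150,10:115],None,fx=6,fy=6,interpolation=cv2.INTER_CUBIC))
cv2.imwrite("pics/scenec.png",cv2.resize(s,None,fx=4,fy=4,interpolation=cv2.INTER_CUBIC))
E
```

```text
(no output)
```

View pics/topc.png

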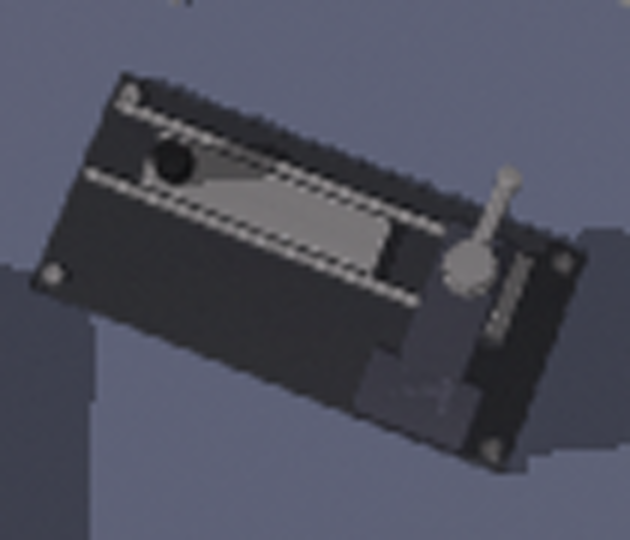

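View pics/scenec.png

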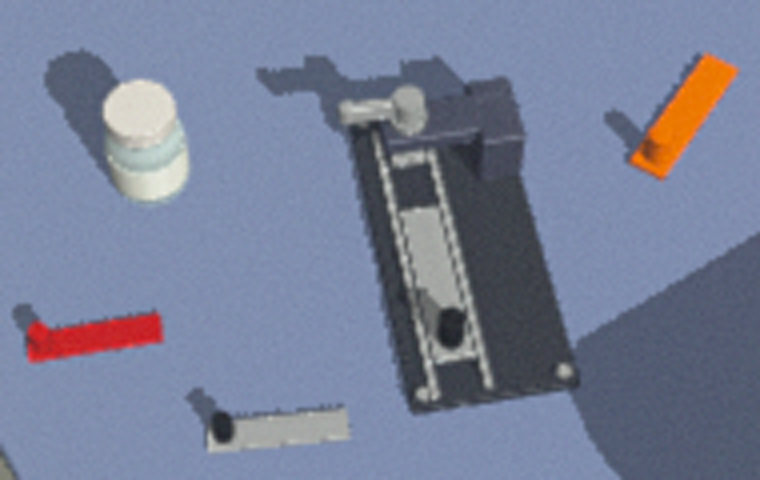

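Run:
```python
from h import *
T=cam("top");S=cam("scene")
tp=lambda x,y:(180+x/6-.42,180+y/6-.42); sp=lambda x,y:(170+x/4-.375,150+y/4-.375)
for n,a,b in[("hub",(470,265),(408,108)),("leverend",(508,176),(347,112)),("knob top",(174,162),(452,322)),("bolt open+x",(130,97),(424,394)),("bolt open-x",(52,273),(566,371))]:
    p,e=tri([T,S],[tp(*a),sp(*b)]);print(n,p.round(1),np.round(e,1))
for n,a in[("c(37,210)",(125,72)),("(-85,210)",(35,290)),("(37,-52)",(587,262)),("(-85,-52)",(500,468))]:
    print(n,plane(T,tp(*a),10).round(1))
src=np.array([[37,210],[-85,210],[37,-52],[-85,-52]],float)
dst=np.array([plane(T,tp(*a),10)[:2] for a in[(125,72),(35,290),(587,262),(500,468)]])
a=src-src.mean(0);b=dst-dst.mean(0)
th=np.arctan2((a[:,0]*b[:,1]-a[:,1]*b[:,0]).sum(),(a*b).sum());Rm=np.array([[np.cos(th),-np.sin(th)],[np.sin(th),np.cos(th)]])
o=dst.mean(0)-Rm@src.mean(0);print("yaw",th,"origin",o,"res",(dst-(src@Rm.T+o)).round(1).tolist())
```

```text
hub [578.4   8.1  73.8] [0.5 0.5]
leverend [620.9 -10.8  78.4] [1. 1.]
knob top [638.9 157.4  31. ] [0.4 0.4]
bolt open+x [678.7 183.4   4.3] [0.2 0.2]
bolt open-x [585.3 223.1   7.1] [1.3 1.3]
c(37,210) [690.8 185.5  10. ]
(-85,210) [577.2 230.3  10. ]
(37,-52) [587.1 -53.7  10. ]
(-85,-52) [482.8  -6.6  10. ]
yaw -0.39531206865527924 origin [576.19987411   6.70044914] res [[-0.4, -0.8], [-1.4, -3.0], [-3.3, 1.8], [5.0, 1.9]]
```

```bash
cat >> h.py <<'E'
def totool(s,w): return R.from_quat(s["ee_rot"]).as_matrix().T@np.array(w,float)
def show(n,name,crop=None,f=1):
    s=robot.state();im=robot.get_image(n);cv2.imwrite(f"pics/{name}_raw.png",im)
    np.save(f"pics/{name}.npy",np.r_[s["ee_rot"],s["tcp_pos"]])
    if crop: im=im[crop[1]:crop[3],crop[0]:crop[2]]
    cv2.imwrite(f"pics/{name}.png",cv2.resize(im,None,fx=f,fy=f,interpolation=cv2.INTER_CUBIC));return s
def wc(name):
    v=np.load(f"pics/{name}.npy");return cam("wrist",{"ee_rot":v[:4],"tcp_pos":v[4:]})
E
python3 - <<'E'
from h import *
s=robot.state();print(R.from_quat(s["ee_rot"]).as_matrix().round(3))
print(totool(s,np.array([600,100,300])-s["tcp_pos"]))
E
```

```text
[[-0.     0.228 -0.974]
 [ 0.001 -0.974 -0.228]
 [-1.    -0.001  0.   ]]
[ -68.55898326 -585.24971352 -607.05364353]
```

```bash
python3 -m creep '[[[-1,-0.02,0,0,0],[-1,-0.04,-0.02,-0.02,0],[-1,-0.01,-0.03,-0.03,0],[-1,0,-0.03,-0.03,0],[-1,0,-0.03,-0.03,0],[-1,0,-0.03,-0.03,0],[-1,0,-0.03,-0.03,0],[-1,0,-0.03,-0.03,0],[-1,0,-0.03,-0.03,0],[-1,0,-0.03,-0.03,0],[-1,0,-0.03,-0.03,0],[-1,0,-0.03,-0.03,0],[-1,0,-0.03,-0.03,0],[-1,0,-0.03,-0.03,0],[-1,0,-0.03,-0.03,0],[-1,0,-0.03,-0.03,0],[-1,0,-0.03,-0.03,0],[-1,0,-0.03,-0.03,0],[-1,0,-0.03,-0.03,0],[-1,0,0,0,0]]]'
python3 - <<'E'
from h import *
s=robot.state();print(s['q'].round(3),R.from_quat(s["ee_rot"]).as_matrix().round(3))
print(totool(s,np.array([600,100,300])-s["tcp_pos"]))
E
```

```text
time_s: 2.15
tcp_pos: [540.0, 35.8, 301.2]
ee_rot: [0.703, 0.086, -0.701, 0.083]
ft_force: [-0.5, 0.2, 0.3]
gripper_width: 0.998
[ 0.031  0.499 -0.285  1.726  0.162  0.936 -1.648] [[ 0.003  0.237 -0.971]
 [ 0.005 -0.971 -0.237]
 [-1.    -0.005 -0.004]]
[  1.69144224 -48.15154533 -73.46864373]
```

```bash
python3 -m creep '[[[-1,0,-0.02,-0.03,0],[-1,0,-0.02,-0.03,0],[-1,0,0,0,0.14],[-1,0,0,0,0.14],[-1,0,0,0,0.14],[-1,0,0,0,0.14],[-1,0,0,0,0.06],[-1,0,0,0,0]]]'
python3 - <<'E'
from h import *
s=show("wrist","w1");print(s['q'].round(3),R.from_quat(s["ee_rot"]).as_matrix().round(3))
E
```

```text
time_s: 2.95
tcp_pos: [586.6, 80.4, 301.0]
ee_rot: [-0.693, 0.137, 0.694, 0.137]
ft_force: [1.0, 0.1, -0.4]
gripper_width: 0.997
[-0.16   0.566 -0.094  1.58   0.06   1.    -2.233] [[-0.001 -0.381 -0.925]
 [-0.001 -0.925  0.381]
 [-1.     0.001  0.   ]]
```

View pics/w1.png

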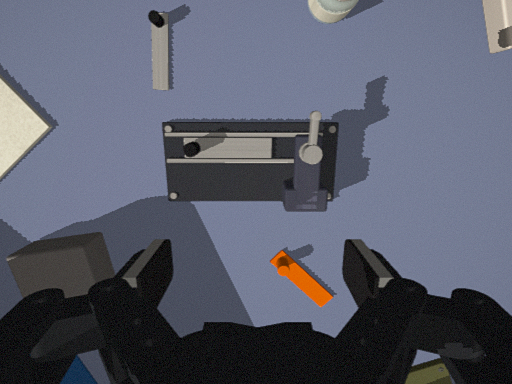

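Run:
```python
from h import *
C=wc("w1")
for n,p,z in[("knob",(192,149.5),46),("hub",(311.5,153),92),("leverend",(315.5,116),89),("c37,210",(163.5,122),10),("c-85,210",(168,201),10),("c37,-52",(338,122),10)]:
    print(n,plane(C,p,z).round(1))
s=robot.state()
print(totool(s,np.array([640,160,150])-s["tcp_pos"]))
```

```text
knob [641.1 153.5  46. ]
hub [582.3   8.3  92. ]
leverend [621.6 -11.3  89. ]
c37,210 [692.6 183.8  10. ]
c-85,210 [581.8 233.2  10. ]
c37,-52 [594.9 -53.6  10. ]
[150.96347885 -93.86195369 -19.25277389]
```

```bash
python3 -m creep '[[[-1,0.02,-0.02,-0.01,0],[-1,0.03,-0.02,-0.01,0],[-1,0.03,-0.02,0,0],[-1,0.03,-0.02,0,0],[-1,0.02,-0.01,0,0],[-1,0,0,0,0],[-1,0,0,0,0]]]'
python3 - <<'E'
from h import *
s=show("wrist","w2");print(s['tcp_pos'].round(1),s['q'].round(3))
E
```

```text
time_s: 3.7
tcp_pos: [639.7, 155.7, 171.4]
ee_rot: [-0.694, 0.137, 0.694, 0.137]
ft_force: [0.9, -0.7, 0.8]
gripper_width: 1.003
[639.7 155.7 171.4] [-0.267  0.8   -0.079  1.516  0.078  0.829 -2.336]
```

View pics/w2.png

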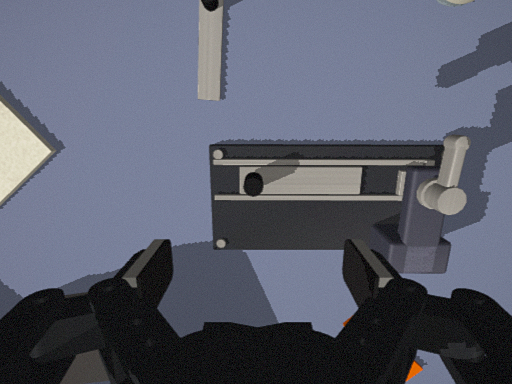

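Run:
```python
import cv2
im=cv2.imread("pics/w2_raw.png");cv2.imwrite("pics/w2k.png",cv2.resize(im[135:255,200:300],None,fx=5,fy=5,interpolation=cv2.INTER_CUBIC))
cv2.imwrite("pics/w2l.png",cv2.resize(im[125:285,360:480],None,fx=4,fy=4,interpolation=cv2.INTER_CUBIC))
im=cv2.imread("pics/w1_raw.png");cv2.imwrite("pics/w1c.png",cv2.resize(im[100:220,155:350],None,fx=4,fy=4,interpolation=cv2.INTER_CUBIC))
```

```text
(no output)
```

View pics/w2k.png

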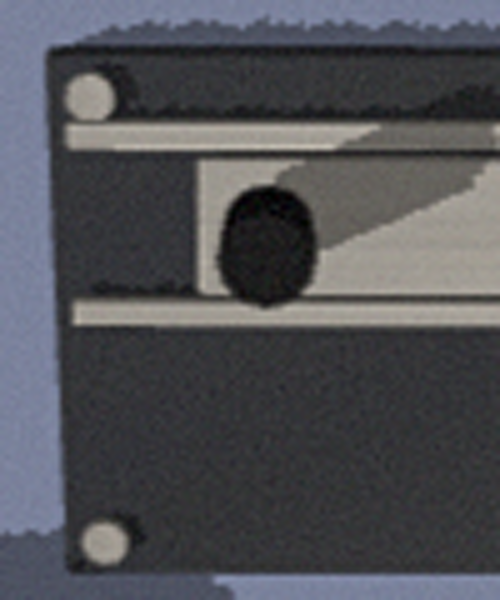

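View pics/w2l.png

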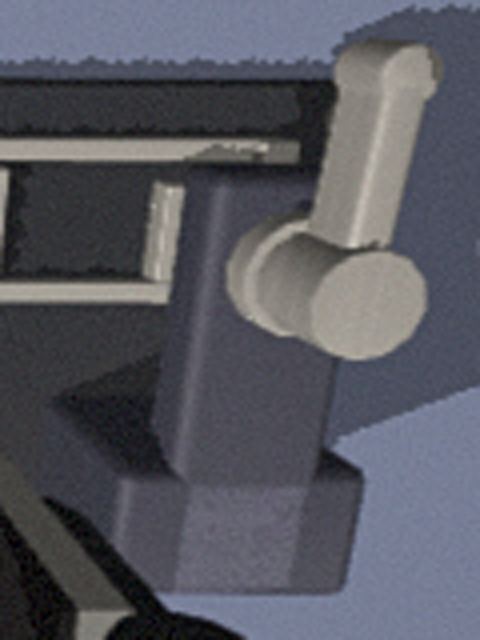

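View pics/w1c.png

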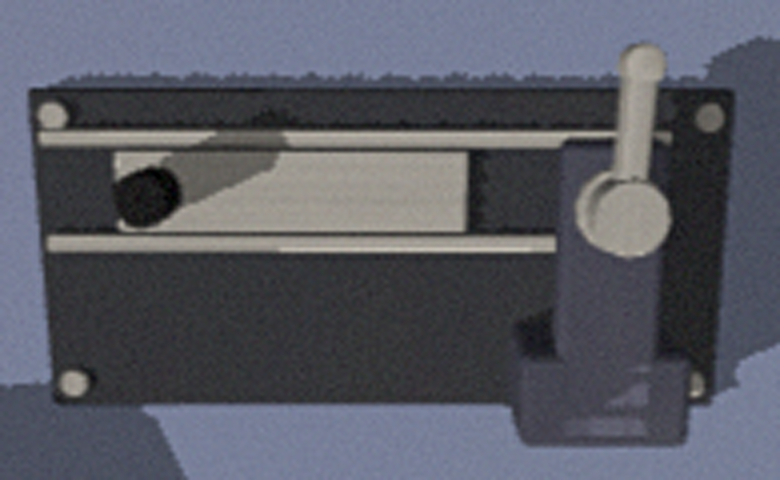

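Run:
```python
from h import *
C1=wc("w1");C2=wc("w2")
a=lambda x,y:(155+x/4-.375,100+y/4-.375)
l=lambda x,y:(360+x/4-.375,125+y/4-.375)
k=lambda x,y:(200+x/5-.4,135+y/5-.4)
for n,p,q in[("hubtop",a(624,215),l(369,303)),("leverend",a(645,62),l(412,72)),("knobtop",a(141,199),k(267,257)),("bolt1",a(53,116),k(90,98)),("bolt2",a(75,383),k(105,543)),("blade outer+x corner",a(113,153),k(198,158)),("stop",None,None)]:
    if p: 
        r,e=tri([C1,C2],[p,q]);print(n,r.round(1),np.round(e,1))
print("hub z92 w2",plane(C2,l(369,303),92),"w1",plane(C1,a(624,215),92))
print("lever z89",plane(C2,l(412,72),89),plane(C1,a(645,62),89))
print("knob z46",plane(C2,k(267,257),46),plane(C1,a(141,199),46))
# rail lines z15 w2: inner/outer edges
P=[plane(C2,k(*p),15)[:2] for p in[(66,124),(495,124),(75,326),(495,326)]]
print(np.round(P,1),[np.arctan2(*(P[i]-P[i+1])[::-1]) for i in(0,2)])
# whole rail +x in w2 raw
```

```text
hubtop [583.1  10.   96.5] [0.1 0.1]
leverend [622.3 -12.1  88.5] [0.1 0.1]
knobtop [642.2 157.3  42.5] [0.2 0.2]
bolt1 [681.5 182.   11.1] [0.2 0.2]
bolt2 [586.9 221.   11.3] [0.4 0.4]
blade outer+x corner [661.3 165.8  15.7] [0.4 0.4]
hub z92 w2 [580.51326607   7.6308254   92.        ] w1 [582.28351736   9.41249296  92.        ]
lever z89 [622.31928489 -11.72390071  89.        ] [622.39537891 -12.0572365   89.        ]
knob z46 [642.84945411 157.10629267  46.        ] [642.40969656 156.18906386  46.        ]
[[678.6 188.4]
 [644.3 105.1]
 [637.6 205.1]
 [602.8 120.3]] [np.float64(1.1805646406918315), np.float64(1.1803019010500622)]
```

```bash
python3 -m creep '[[[-1,0.02,-0.001,-0.001,0],[-1,0.03,-0.001,-0.001,0],[-1,0.03,0,0,0],[-1,0.03,0,0,0],[-1,0.02,0,0,0],[-0.3,0.018,0,0,0],[0.2,0,0,0,0],[0.6,0,0,0,0],[0.8,0,0,0,0],[1,0,0,0,0],[1,0,0,0,0],[1,0,0,0,0]]]' 40
python3 - <<'E'
from h import *
s=show("wrist","w3");print(s['tcp_pos'].round(1),s['ft_force'],s['gripper_width'])
E
```

```text
time_s: 4.95
tcp_pos: [643.7, 157.8, 25.1]
ee_rot: [0.695, -0.137, -0.693, -0.138]
ft_force: [-1.3, -0.5, 6.9]
gripper_width: 0.214
[643.7 157.8  25.1] [-1.30812482 -0.45461432  6.89500708] 0.2144297966977437
```

View pics/w3.png

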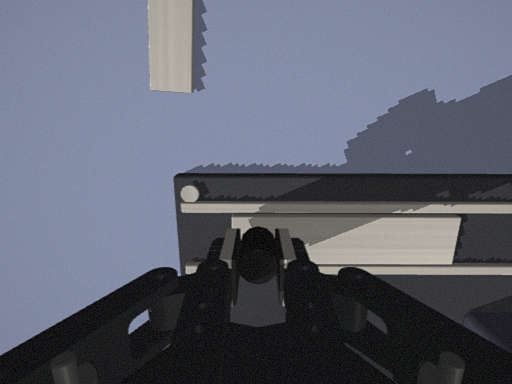

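```bash
python3 -m creep '[[[1,-0.002,0,0,0],[1,0,0.005,0,0],[1,0,0.01,0,0],[1,0,0.01,0,0],[1,0,0.01,0,0],[1,0,0.01,0,0],[1,0,0.008,0,0],[1,0,0.005,0,0],[1,0,0,0,0],[1,0,0,0,0]]]' 40
python3 - <<'E'
from h import *
s=robot.state();print(s['tcp_pos'].round(1),totool(s,s['ft_force']).round(2),s['gripper_width'])
print((s['tcp_pos'][:2]-[580.5,7.5])@np.array([[.925,.381],[-.381,.925]]))
E
```

```text
time_s: 6.0
tcp_pos: [620.3, 104.0, 25.2]
ee_rot: [-0.694, 0.137, 0.694, 0.137]
ft_force: [-0.6, -0.3, -0.6]
gripper_width: 0.216
[620.3 104.   25.2] [0.64 0.52 0.41] 0.2164910445011079
[1.27088863e-02 1.04383306e+02]
```

```bash
python3 -m creep '[[[1,0,0.002,0,0],[1,0,0.002,0,0],[1,0,0.001,0,0],[1,0,0.001,0,0],[1,0,0.001,0,0],[1,0,0,0,0]]]' 40
python3 - <<'E'
from h import *
s=robot.state();print(s['tcp_pos'].round(1),totool(s,s['ft_force']).round(2),s['gripper_width'])
print((s['tcp_pos'][:2]-[580.5,7.5])@np.array([[.925,.381],[-.381,.925]]))
E
```

```text
time_s: 6.6
tcp_pos: [618.5, 99.4, 25.7]
ee_rot: [0.694, -0.136, -0.693, -0.138]
ft_force: [1.6, 4.7, -1.2]
gripper_width: 0.213
[618.5  99.4  25.7] [ 1.23 -4.93  0.25] 0.2134211770695452
[ 0.15343434 99.49113825]
```

```bash
python3 -m creep '[[[1,0,0.001,0,0],[1,0,0.001,0,0],[1,0,0,0,0],[1,0,0,0,0]]]' 40
python3 - <<'E'
from h import *
s=show("wrist","w4");print(s['tcp_pos'].round(1),totool(s,s['ft_force']).round(2),s['gripper_width'])
print((s['tcp_pos'][:2]-[580.5,7.5])@np.array([[.925,.381],[-.381,.925]]))
E
```

```text
time_s: 7.0
tcp_pos: [618.5, 99.3, 26.0]
ee_rot: [0.695, -0.134, -0.693, -0.138]
ft_force: [1.9, 7.1, -0.2]
gripper_width: 0.217
[618.5  99.3  26. ] [ 0.24 -7.34  0.94] 0.21747402354237763
[ 0.21969    99.39249718]
```

View pics/w4.png

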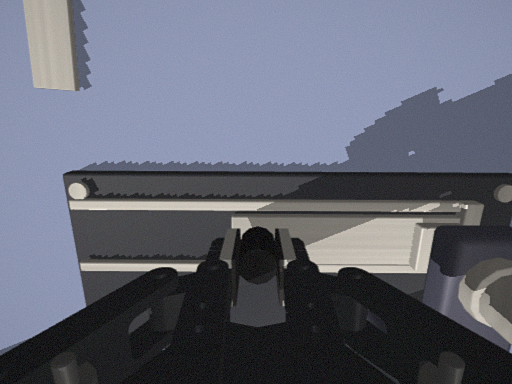

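```bash
python3 -m creep '[[[1,0,-0.002,0,0],[0.5,0,0,0,0],[0,0,0,0,0],[-0.3,-0.01,0,0,0],[-0.5,-0.03,0,0,0],[-0.5,-0.04,0,0,0],[-0.5,-0.04,0,0,0],[-0.5,-0.03,0,0,0],[-0.5,-0.02,0,0,0],[-0.5,0,0,0,0]]]' 40
python3 - <<'E'
from h import *
s=show("wrist","w5");print(s['tcp_pos'].round(1),s['q'].round(2),s['gripper_width'])
E
```

```text
time_s: 8.05
tcp_pos: [619.4, 96.2, 199.1]
ee_rot: [0.696, -0.137, -0.691, -0.138]
ft_force: [-0.1, 1.1, -0.6]
gripper_width: 0.751
[619.4  96.2 199.1] [-0.17  0.72 -0.1   1.6   0.09  0.82 -2.27] 0.7505997000306267
```

View pics/w5.png

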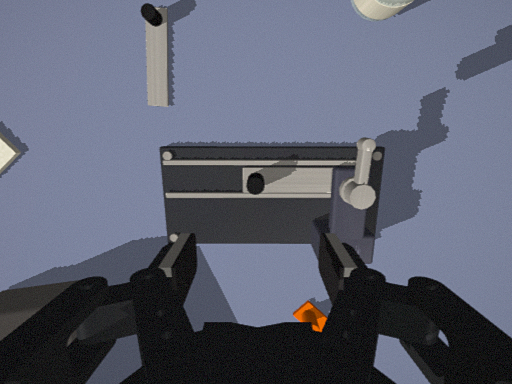

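```bash
python3 -m creep '[[[-0.5,0,0.02,-0.007,0],[-0.5,0,0.02,-0.008,0],[-0.5,0,0.02,-0.007,0],[-0.5,0,0.02,-0.007,0],[-0.5,0,0.018,-0.007,0],[-0.5,0,0,0,-0.14],[-0.5,0,0,0,-0.14],[-0.5,0,0,0,-0.14],[-0.5,0,0,0,-0.14],[-0.5,0,0,0,-0.14],[-0.5,0,0,0,-0.14],[-0.5,0,0,0,-0.14],[-0.5,0,0,0,-0.14],[-0.5,0,0,0,-0.14],[-0.5,0,0,0,-0.14],[-0.5,0,0,0,-0.14]]]' 40
python3 -m creep '[[[-0.5,0,0,0,-0.14],[-0.5,0,0,0,-0.14],[-0.5,0,0,0,-0.14],[-0.5,0,0,0,-0.14],[-0.5,0,0,0,-0.14],[-0.5,0,0,0,-0.14],[-0.5,0,0,0,-0.14],[-0.5,0,0,0,-0.14],[-0.5,0,0,0,-0.14],[-0.5,0,0,0,-0.14],[-0.5,0,0,0,-0.14],[-0.5,0,0,0,0],[-0.5,0,0,0,0]]]' 40
python3 - <<'E'
from h import *
s=show("wrist","w6");m=R.from_quat(s["ee_rot"]).as_matrix();print(s['tcp_pos'].round(1),s['q'].round(2),m.round(3),np.arctan2(m[1,2],m[0,2]))
E
```

```text
time_s: 9.7
tcp_pos: [612.1, -7.9, 193.5]
ee_rot: [-0.591, -0.387, 0.594, -0.386]
ft_force: [-0.2, -0.4, -0.1]
gripper_width: 0.753
time_s: 11.0
tcp_pos: [612.8, -7.5, 194.1]
ee_rot: [0.159, 0.69, -0.16, 0.688]
ft_force: [-0.4, -0.7, -0.8]
gripper_width: 0.749
[612.8  -7.5 194.1] [ 0.42  0.87 -0.95  1.62  0.79  1.08  0.36] [[-0.002  0.44   0.898]
 [-0.     0.898 -0.44 ]
 [-1.    -0.001 -0.002]] -0.4551405380492
```

View pics/w6.png

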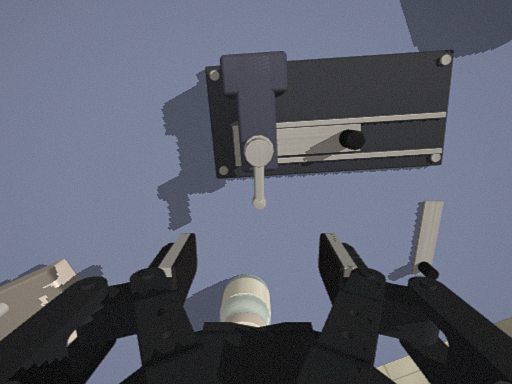

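Run:
```python
from h import *
im=cv2.imread("pics/w6_raw.png");cv2.imwrite("pics/w6c.png",cv2.resize(im[90:220,200:300],None,fx=5,fy=5,interpolation=cv2.INTER_CUBIC))
```

```text
(no output)
```

View pics/w6c.png

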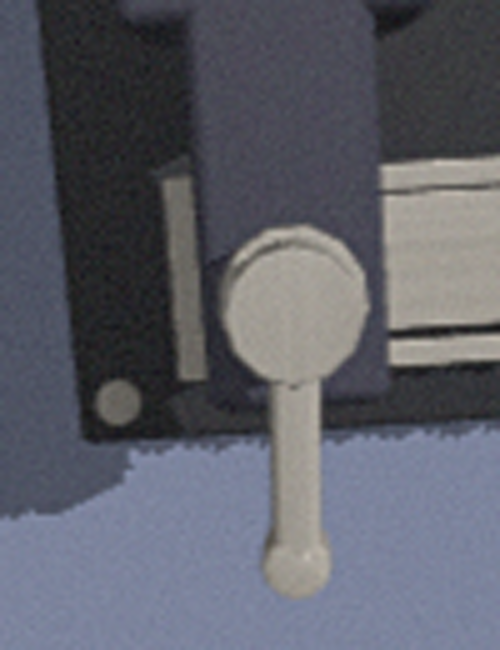

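Run:
```python
from h import *
C6=wc("w6");C2=wc("w2");C1=wc("w1")
c=lambda x,y:(200+x/5-.4,90+y/5-.4)
l=lambda x,y:(360+x/4-.375,125+y/4-.375)
a=lambda x,y:(155+x/4-.375,100+y/4-.375)
for n,p,q,r in[("hub",c(296,313),l(369,303),a(624,215)),("end",c(298,568),l(412,72),a(645,62))]:
    x,e=tri([C6,C2,C1],[p,q,r]);print(n,x.round(1),np.round(e,1),plane(C6,p,92 if n=="hub" else 89).round(1))
s=robot.state();h=plane(C6,c(296,313),92);e=plane(C6,c(298,568),89)
d=e-h;print("lever dir",np.arctan2(d[1],d[0]),np.hypot(*d[:2]))
```

```text
hub [580.5  10.3  90. ] [2.1 0.8 2.7] [579.6   8.4  92. ]
end [622.  -10.4  86.3] [1.6 0.4 1.4] [621.5 -11.7  89. ]
lever dir -0.44600458348716954 46.50696679458193
```

```bash
python3 -m creep '[[[-0.5,0.02,0,0.002,0],[-0.5,0.03,0,0,0],[-0.3,0.03,0,0,0],[-0.2,0.02,0,0,0],[0,0.018,0,0,0],[0.4,0,0,0,0],[0.6,0,0,0,0],[0.66,0,0,0,0],[0.66,0,0,0,0],[0.66,0,0,0,0]]]' 40
python3 - <<'E'
from h import *
s=show("wrist","w7");m=R.from_quat(s["ee_rot"]).as_matrix();print(s['tcp_pos'].round(1),s['q'].round(2),np.arctan2(m[1,2],m[0,2]),s['ft_force'].round(1))
E
```

```text
time_s: 12.05
tcp_pos: [616.0, -7.7, 78.2]
ee_rot: [0.159, 0.689, -0.158, 0.69]
ft_force: [0.2, -0.2, -0.4]
gripper_width: 0.173
[616.   -7.7  78.2] [ 0.38  1.02 -0.85  1.69  0.95  0.9   0.24] -0.4519606690611857 [ 0.2 -0.2 -0.4]
```

View pics/w7.png

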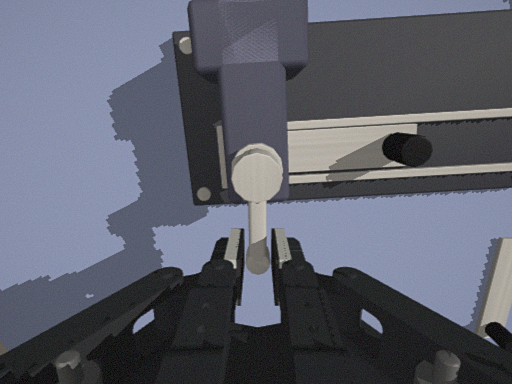

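```bash
python3 -m creep '[[[0.66,0,-0.0039,-0.0002,0.1],[0.66,0,-0.0039,-0.0002,0.1],[0.66,0,-0.0039,-0.0002,0.1],[0.66,0,-0.0039,-0.0002,0.1],[0.66,0,-0.0039,-0.0002,0.1],[0.66,0,-0.0039,-0.0002,0.1],[0.66,0,-0.0039,-0.0002,0.1],[0.66,0,-0.0039,-0.0002,0.1],[0.66,0,-0.0039,-0.0002,0.1],[0.66,0,-0.0039,-0.0002,0.1],[0.66,0,0,0,0]]]' 40
python3 - <<'E'
from h import *
s=show("wrist","w8");m=R.from_quat(s["ee_rot"]).as_matrix();print(s['tcp_pos'].round(1),s['q'].round(2),np.arctan2(m[1,2],m[0,2]),totool(s,s['ft_force']).round(1))
d=s['tcp_pos'][:2]-[580.5,8.4];print(np.hypot(*d),np.arctan2(d[1],d[0]))
E
```

```text
time_s: 13.2
tcp_pos: [585.1, -29.6, 77.9]
ee_rot: [0.469, 0.528, -0.469, 0.529]
ft_force: [0.7, 0.5, -0.0]
gripper_width: 0.171
[585.1 -29.6  77.9] [ 0.31  0.92 -0.61  1.79  0.79  0.69 -0.63] -1.4519384101904227 [ 0.   0.8 -0.4]
38.28090526609692 -1.4492527252243086
```

View pics/w8.png

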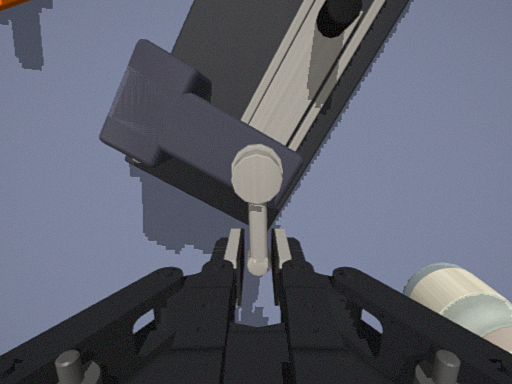

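```bash
python3 -m creep '[[[0.66,0,-0.0039,-0.0002,0.1],[0.66,0,-0.0039,-0.0002,0.1],[0.66,0,-0.0039,-0.0002,0.1],[0.66,0,-0.0039,-0.0002,0.1],[0.66,0,-0.0039,-0.0002,0.1],[0.66,0,-0.0039,-0.0002,0.1],[0.66,0,-0.0039,-0.0002,0.1],[0.66,0,-0.0039,-0.0002,0.1],[0.66,0,-0.0039,-0.0002,0.1],[0.66,0,-0.0039,-0.0002,0.1],[0.66,0,-0.0039,-0.0002,0.1],[0.66,0,-0.0039,-0.0002,0.1],[0.66,0,-0.0039,-0.0002,0.1],[0.66,0,-0.0039,-0.0002,0.1],[0.66,0,-0.0039,-0.0002,0.1],[0.66,0,-0.0039,-0.0002,0.1],[0.66,0,-0.0039,-0.0002,0.1],[0.66,0,0,0,0]]]' 40
python3 - <<'E'
from h import *
s=show("wrist","w9");m=R.from_quat(s["ee_rot"]).as_matrix();print(s['tcp_pos'].round(1),s['q'].round(2),1.180-np.arctan2(m[1,2],m[0,2]),totool(s,s['ft_force']).round(1))
d=s['tcp_pos'][:2]-[580.5,8.4];print(np.hypot(*d),1.18-np.arctan2(d[1],d[0]))
E
```

```text
time_s: 15.05
tcp_pos: [541.2, 10.6, 77.3]
ee_rot: [-0.707, 0.002, 0.707, 0.003]
ft_force: [-0.7, 0.5, 0.3]
gripper_width: 0.168
[541.2  10.6  77.3] [-0.02  0.82 -0.14  1.94  0.27  0.4  -1.94] -1.954255606428698 [-0.3 -0.5  0.7]
39.40421061403436 -1.9047040150548253
```

View pics/w9.png

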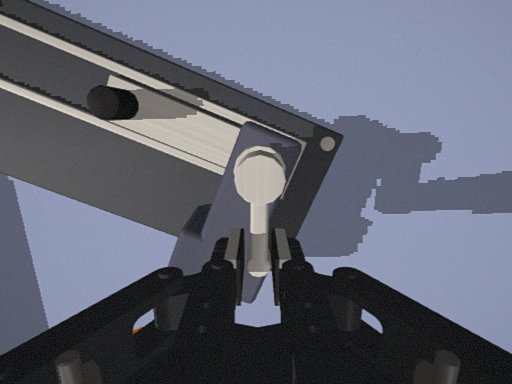

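```bash
python3 -m creep '[[[0.66,0,-0.0036,-0.0002,0.09],[0.66,0,-0.0036,-0.0002,0.09],[0.66,0,-0.0036,-0.0002,0.09],[0.66,0,0,0,0],[0.66,0,0,0,0]]]' 40
python3 - <<'E'
from h import *
s=show("wrist","w10",(190,100,330,300),4) if 0 else show("wrist","w10",(190,110,330,300),3);m=R.from_quat(s["ee_rot"]).as_matrix();print(s['tcp_pos'].round(1),s['q'].round(2),6.2832+1.180-np.arctan2(m[1,2],m[0,2]),totool(s,s['ft_force']).round(1))
d=s['tcp_pos'][:2]-[580.5,8.4];print(np.hypot(*d),6.2832+1.18-np.arctan2(d[1],d[0]))
E
```

```text
time_s: 15.6
tcp_pos: [543.0, 20.6, 77.2]
ee_rot: [-0.7, 0.097, 0.7, 0.097]
ft_force: [-0.5, -0.0, -0.3]
gripper_width: 0.166
[543.   20.6  77.2] [-0.07  0.82 -0.08  1.93  0.15  0.39 -2.12] 4.597589251361589 [0.3 0.1 0.5]
39.471107159622505 4.635164791970599
```

View pics/w10.png

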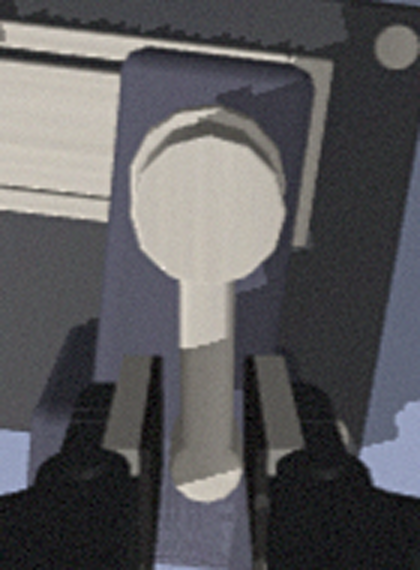

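Run:
```python
from h import *
C=wc("w10");c=lambda x,y:(190+x/3-.333,110+y/3-.333)
h=plane(C,c(208,210),92);e=plane(C,c(207.5,472),89);d=e-h
print(h,e,np.hypot(*d[:2]),6.2832+1.18-np.arctan2(d[1],d[0]))
# bar midline points on top z=89
for y in(290,340):
    a=plane(C,c(207,y),89);print(a)
# rail edge direction check, z=15 outer? (0,50)->(120,..)
```

```text
[580.27547507   7.69256448  92.        ] [535.77470325  20.29941408  89.        ] 46.25204157745656 4.597668952444366
[567.07131093  11.55855037  89.        ]
[558.85553072  13.87634562  89.        ]
```

```bash
python3 -m creep '[[[0.5,0,0,0,0],[0.4,0,0,0,0],[0.4,-0.01,0,0,0],[0.4,-0.02,0,0,0],[0.4,-0.03,0,0,0],[0,-0.03,0,0,0],[-0.3,-0.01,0,0,0.11],[-0.3,0,-0.02,-0.01,0],[-0.3,0,-0.02,-0.01,0],[-0.3,0,-0.02,-0.01,0],[-0.3,0,-0.02,-0.01,0],[-0.3,0,-0.02,0,0],[-0.3,0,0,0,0],[-0.3,0,0,0,0]]]' 40
python3 - <<'E'
from h import *
s=show("wrist","w11");m=R.from_quat(s["ee_rot"]).as_matrix();print(s['tcp_pos'].round(1),s['q'].round(2),m.round(3).tolist(),totool(s,np.array([618.5,99.4,24])-s['tcp_pos']))
E
```

```text
time_s: 17.05
tcp_pos: [617.4, 97.4, 177.5]
ee_rot: [-0.694, 0.137, 0.694, 0.136]
ft_force: [-0.4, -0.8, -0.2]
gripper_width: 0.653
[617.4  97.4 177.5] [-0.19  0.75 -0.07  1.62  0.07  0.77 -2.25] [[-0.001, -0.379, -0.925], [-0.001, -0.925, 0.379], [-1.0, 0.001, 0.0]] [153.53045234  -2.40062108  -0.29037916]
```

View pics/w11.png

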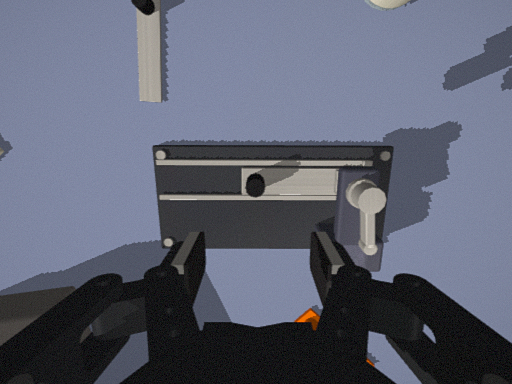

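```bash
python3 - <<'E'
from h import *
C=wc("w11")
im=cv2.imread("pics/w11_raw.png");cv2.imwrite("pics/w11c.png",cv2.resize(im[165:275,320:420],None,fx=5,fy=5,interpolation=cv2.INTER_CUBIC))
E
python3 -m creep '[[[-0.3,0.02,-0.001,0,0],[-0.3,0.03,-0.001,0,0],[-0.3,0.03,0,0,0],[-0.3,0.03,0,0,0],[-0.3,0.02,0,0,0],[-0.3,0.02,0,0,0],[0.2,0,0,0,0],[0.6,0,0,0,0],[0.8,0,0,0,0],[1,0,0,0,0],[1,0,0,0,0],[1,0,0,0,0]]]' 40;  python3 - <<'E'
from h import *
s=robot.state();print(s['tcp_pos'].round(1),totool(s,s['ft_force']).round(2),s['gripper_width'])
E
```

```text
time_s: 18.3
tcp_pos: [619.6, 99.3, 28.5]
ee_rot: [0.694, -0.137, -0.693, -0.137]
ft_force: [-1.2, -1.1, 6.7]
gripper_width: 0.218
[619.6  99.3  28.5] [-6.73  1.47  0.63] 0.21777328361498527
```

View pics/w11c.png

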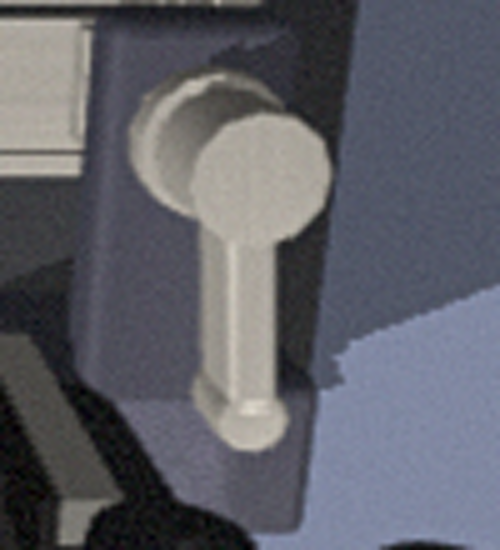

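```bash
python3 - <<'E'
from h import *
C=wc("w11");c=lambda x,y:(320+x/5-.4,165+y/5-.4)
h=plane(C,c(261,180),92);e=plane(C,c(254,422),89);d=e-h
print(h,e,np.hypot(*d[:2]),6.2832+1.18-np.arctan2(d[1],d[0]))
E
python3 -m creep '[[[1,-0.002,0,0,0],[1,0,0,0,0],[1,0,-0.002,0,0],[1,0,-0.003,0,0],[1,0,-0.003,0,0],[1,0,-0.003,0,0]]]' 40;  python3 - <<'E'
from h import *
s=robot.state();print(s['tcp_pos'].round(1),totool(s,s['ft_force']).round(2),s['gripper_width'])
E
```

```text
[580.10427007   7.81121043  92.        ] [536.03340839  20.71052201  89.        ] 45.91985506369457 4.606348711398136
time_s: 18.9
tcp_pos: [622.9, 109.1, 29.0]
ee_rot: [-0.694, 0.138, 0.694, 0.137]
ft_force: [1.2, -4.4, -2.8]
gripper_width: 0.213
[622.9 109.1  29. ] [ 2.79  3.61 -2.8 ] 0.21254559592917086
```

```bash
python3 -m creep '[[[1,0,-0.005,0,0],[1,0,-0.006,0,0],[1,0,-0.006,0,0],[1,0,-0.006,0,0],[1,0,-0.006,0,0],[1,0,-0.006,0,0],[1,0,-0.006,0,0],[1,0,-0.005,0,0],[1,0,-0.004,0,0],[1,0,0,0,0],[1,0,0,0,0]]]' 40;  python3 - <<'E'
from h import *
s=show("wrist","w12");print(s['tcp_pos'].round(1),totool(s,s['ft_force']).round(2),s['gripper_width'])
E
```

```text
time_s: 20.0
tcp_pos: [642.5, 157.1, 29.4]
ee_rot: [0.694, -0.136, -0.693, -0.138]
ft_force: [2.4, 1.1, -2.5]
gripper_width: 0.208
[642.5 157.1  29.4] [ 2.48 -1.92 -1.82] 0.20799170032946662
```

View pics/w12.png

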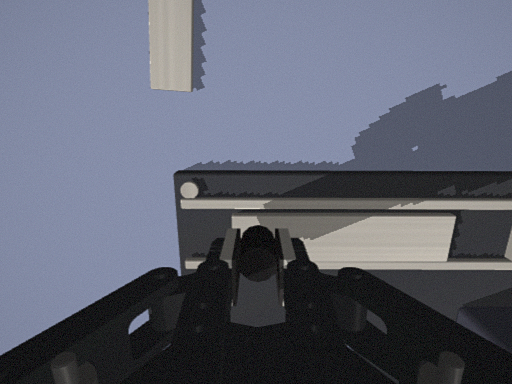

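```bash
python3 -m creep '[[[1,0.002,0,0,0],[1,0,0,0,0],[0.5,0,0,0,0],[0.2,0,0,0,0],[-0.1,0,0,0,0],[-0.3,-0.005,0,0,0],[-0.3,-0.03,0,0,0],[-0.3,-0.04,0,0,0],[-0.3,-0.04,0,0,0],[-0.3,-0.04,0,0,0],[-0.3,-0.02,0,0,0],[-0.3,0,0,0,0],[-0.3,0,0,0,0]]]' 40;  python3 - <<'E'
from h import *
s=show("wrist","w13");show("top","t13",(170,170,300,270),6);print(s['tcp_pos'].round(1),s['gripper_width'])
E
```

```text
time_s: 21.35
tcp_pos: [641.5, 155.8, 202.4]
ee_rot: [-0.694, 0.137, 0.694, 0.137]
ft_force: [0.9, 0.4, 0.1]
gripper_width: 0.65
[641.5 155.8 202.4] 0.650174631268593
```

View pics/w13.png

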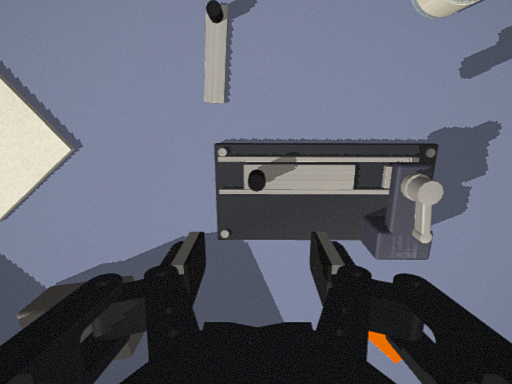

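Run:
```python
from h import *
im=cv2.imread("pics/w13_raw.png");cv2.imwrite("pics/w13c.png",cv2.resize(im[140:280,190:470],None,fx=2.8,fy=2.8,interpolation=cv2.INTER_CUBIC))
```

```text
(no output)
```

View pics/w13c.png

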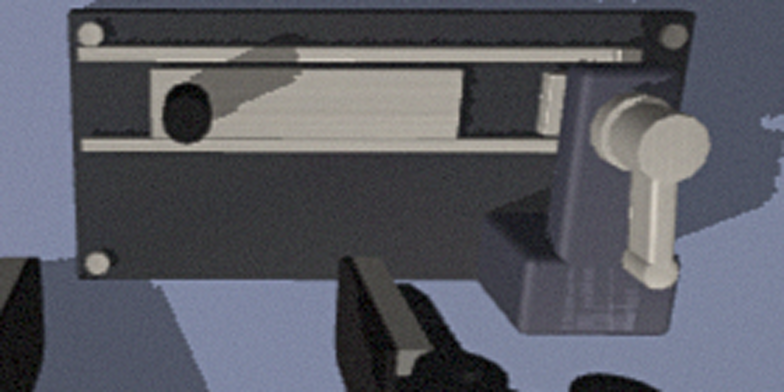

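Run:
```python
from h import *
C=wc("w13");f=2.8;c=lambda x,y:(190+(x+.5)/f-.5,140+(y+.5)/f-.5)
h=plane(C,c(674,147),92);e=plane(C,c(657,275),89);d=e-h
print("lever",np.hypot(*d[:2]),6.2832+1.18-np.arctan2(d[1],d[0]))
X=np.array([[.925,.381],[-.381,.925]])
for n,p in(("tip",(462,104)),("outer",(150,104))): print(n,(plane(C,c(*p),16)[:2]-[580.3,7.8])@X)
print(robot.state()['ft_force'])
```

```text
lever 46.8521130073128 4.6394180566181005
tip [-1.25596997 44.14217612]
outer [ -1.24997973 175.07206723]
[-0.82029849 -0.33656584 -0.30928105]
```

The blade tip is at coater y ≈ +44 mm, well clear of the foot (+12 mm). It lies flat in the guide. The lever reads about 4.6 rad and the gripper is free, so I'm handing the job in.

```bash
python3 -c "
from workcell import robot
print(robot.sign_off(), robot.state()['time_s'])"
```

```text
the job is handed in; nothing more can be done
the job is handed in; nothing more can be done
```

The coating gap is set, the gauge blade is drawn clear of the foot, and I handed the job in about 21 s into the 59 s limit.

- **Blade home:** I gripped the steel blade in the channel by its knob and slid it about 63 mm until it met the end stop. It stopped moving and pushed back with about 7 N. The knob stood at coater y ≈ 99 mm, against 98 mm expected.
- **Screw:** I turned the lever clockwise from about 1.6 rad with the fingers either side of it. Two pictures then gave 4.60 and 4.61 rad, near the middle of the light-drag range (4.25 to 4.95).
- **Draw-out:** The blade dragged with about 3.6 N and was not clamped. It now lies in the guide with its tip at about +44 mm; anything above +12 mm is clear.

The last picture gave the lever at 4.64 rad. That differs by about 0.03 rad, which I take as picture-reading error. The jaws also pressed up or down with about 7 N when closing on the knob, so I eased them by 2 mm each time. The gripper is raised and touching nothing, and I did not touch the other things on the bench.

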